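# Hold the inspection camera level over the board fixture

### The job

Turn the red clamp knob anticlockwise until its tongue is well clear of the inspection camera's arm, then pick the camera up by the balance point of its off-centre arm and carry it level to the board fixture. Hold its lens straight above the big silver chip, about 8 cm over it, level and still, and finish while holding it there. Do not touch the board or its fixture, and leave the other things on the bench alone.

Things in the scene. Friction and masses are not known exactly. Their poses are not given: they have to be found in the camera images.
- cradle: Fixed blue cradle, plate 250 x 90 x 10 mm; a post carries the stored camera's arm near its tail. Origin: centre, on the bench; x from camera head to tail, z up. Stored camera's origin: (-100, 0, 10) mm, same axes. 8 mm high blocks locate lens foot and arm (1 to 4 mm play): lift straight up 40 mm first. Within 45 mm of the balance point it is at most 18 mm high. Knob at (55, 48) mm, top 114 mm.
- clamp (a joint): Angle of the red clamp knob about its vertical axis (rad), growing anticlockwise seen from above. 0: tongue square across the camera's arm, 3 mm over it; starts at 0 to 0.25. From 1.15 up the tongue is clear of the arm; stop at 1.57 (tongue parallel to the arm, towards the tail). Light friction (about 0.06 N m); it stays where it is left.
- clamp_grip (a point): On the knob's axis at the height to grip, 105 mm over the bench. The knob is an upright red bar 40 mm long, 12 mm thick, from 82 to 114 mm over the bench, on a flat red tongue 60 mm long, 16 mm wide (74 to 82 mm over the bench). x axis: along the grip bar towards the tongue's tip, turning with the knob; grip across y, the 12 mm thickness; z up.
- camera: Loose inspection camera, about 0.42 kg: black round head 50 mm across, 72 mm high (lowest 20 mm, the lens foot, 40 mm across), with an aluminium arm of 16 x 16 mm section out to one side, ending in a block 24 mm wide, 215 mm from the head's axis. Origin: centre of the lens, the head's underside; x along the arm to the tail, z up. Arm centreline 53 mm above the origin.
- camera_balance (a point): Balance point (centre of mass along the arm), on the centreline of the 16 mm square arm, 57 mm from the head's axis, 53 mm above the lens underside; stored, it is 63 mm over the bench. Axes as the camera's: x along the arm; grip across y.
- fixture: Fixed board fixture: white base 170 x 130 mm holding a green circuit board, its surface 26 mm over the bench; two aluminium clips at the ends reach 44 mm, parts on the board at most 34 mm. Origin: centre of its underside on the bench; z up.
- chip (a point): Centre of the top face of the big silver chip (30 mm square) on the circuit board, 31 mm over the bench; at (25, 12) mm in the fixture's frame.
- pen: Bystander: red pen, 132 mm long, lying between cradle and fixture.
- tape: Bystander: white tape ring, 72 mm across, 18 mm high.
- mouse: Bystander: black computer mouse, 105 mm long, 35 mm high.
- stapler: Bystander: white stapler, 135 mm long, 48 mm high.
- flux: Bystander: white jar with blue cap, 44 mm across, 85 mm high.
- pencup: Bystander: dark pen cup with pens, 84 mm across, 145 mm high with the pens.
Things that resemble listed ones, but are neither listed nor needed, are in the scene too. Leave any orange or turquoise look-alike of the camera alone.

How it is judged:
By the outcome, as a careful person would: the job done as asked, in the order asked, and still so for the second after the job is handed in, while the arm keeps its last pose, push and grip.
It also fails if it takes over 54 s, if anything falls off the work surface, if the arm or the gripper's body presses on something with over 40 N, if the wrist force passes 120 N, or if a joint passes its speed limit or range.

### The arm

A 6-joint arm with a two-finger parallel gripper is mounted at the origin on the work surface. World frame = base frame: x ahead of the robot, y to its left, z up, the work surface at z = 0. Lengths are in m, angles in degrees, forces in N, time in s.
With the tool pointing down it reaches from about 0.25 to 0.725 m from the base axis. Payload 9.7 kg.
Tool frame: the origin (TCP) lies midway between the tips of the shut fingers; the grasp point (between the pads) lies bot.hold_point_z behind it (bot.hold_point_z is the distance from the TCP to the grasp point, in m); z points along the fingers, y is the line along which they close (so a half turn about z gives the same grasp; the last joint's range is limited). The gripper opens to 85 mm and grips with 20 to 120 N. Pads are 22 mm wide; open, the fingers measure 114 mm over their backs; the gripper's body (76 mm by 85 mm) begins 54 mm behind the grasp point. The pads swing forward as they close: fully open they stand 13 mm farther back than shut.
Start: joints at [73.969, 4.979, 10.078, 95.1, 0, 90], TCP at [0.152, 0.529, 0.231] pointing down, gripper open.
Joint ranges: [-179.16, 179.16], [-48.56, 103.87], [-65.8, 70.77], [-126.05, 130.52], [-82.76, 87.17], [-180, 180]. Speed limits (degrees/s): [127.2, 127.2, 147.25, 180, 180, 180].

### API

Orientations are given as [roll, pitch, yaw] about the fixed x, y, z axes, in that order (R = Rz(yaw) Ry(pitch) Rx(roll)).
In Python, from workcell import bot, camera, camera_model, ticket gives the robot as it stands.
- The arm moves only by the tool send_rows, never from a script. Its argument "targets" is text: rows parted by semicolons, each of 5 numbers parted by spaces: the shift along the tool's x, y, z in mm, then the turn about the tool's z in degrees, then the closure in counts, from 0 (fully open) to 255 (shut). A call has 1 to 20 rows; each row is the pose to reach, as a shift and turn from the pose commanded when the call began, along the tool's axes at that moment; what a row does not reach only later rows make up. A row lasts 1/8 s, in which the tool goes at most 62.5 mm and 10.7 degrees, less where a joint would pass 70% of its speed; a pose out of reach is approached as far as the arm can. A call with a gripper value outside its range is refused whole. The fingers move at their own pace and stop on an object; "newtons" is the grip in N (left out, the last holds). Time passes only in rows, so rows that repeat a pose let the fingers close. It gives the time, the measured TCP pose, the force, the opening and the grip force at its end, in the units of the state.
- bot.get_obs(): the state, without advancing time (a new reading comes with each control period).
- camera(name): name is "scene" or "top"; returns the picture (420x560x3 uint8, blue, green, red); there is no depth.
- camera_model(name): a dict with "K" (3x3 intrinsics, pixels), "dist_coeffs" ([k1, k2, p1, p2, k3] as OpenCV has them; the pictures are not rectified), "pose" (4x4, takes a point from camera to world coordinates). Camera axes: x right, y down, z forward; pixel columns grow to the right and rows downward; lengths in m; the calibration is good to about 2 mm. A picture is of the moment at which its call begins. camera_model takes no time and is no camera call.
- ticket.job_done(): hands the job in; it is judged then, once.
The state is a dict: "time": time; "q": joint angles; "qd": joint speeds; "joint_efforts": joint torques, N m; "ee_pos": TCP position; "tcp_rot": TCP orientation; "wrist_force": force on the tool from outside, world axes, zero at the start; "torque": the same for the moment, N m; "opening": finger opening in m; "grasp_force": force on a finger pad.
Only numpy, scipy, OpenCV 4.12 (cv2) and the standard library are available. Lean on these libraries where they do the work, as an engineer would, in place of code of your own. Each camera call takes 0.05 s, during which the arm holds its last target. There are 200 camera calls.

## Working session

There is one attempt and no reset: what is moved stays moved. The work goes in short steps, Python scripts to look and compute and a tool call to move; the robot and the scene stay as the last step left them, time stands still between calls to the robot, and variables do not carry over. Pictures are saved under pics/ and viewed, at most 10 in all, crops included, and the job is handed in when it is done.

Besides the shell and the picture viewer there is one more tool, called after "Request:" as name(argument=value, ...) on one line, values as JSON. send_rows: Moves the arm, as the interface text tells. Its arguments: {"type":"object","properties":{"targets":{"type":"string"},"newtons":{"type":"number"}},"required":["targets"]}

```bash
mkdir -p pics; cat > h.py <<'E'
import numpy as np,cv2
from workcell import bot,camera,camera_model,ticket
def ray(cam,px,z):
    m=camera_model(cam);K=np.array(m["K"]);d=np.array(m["dist_coeffs"]);T=np.array(m["pose"])
    n=cv2.undistortPoints(np.array(px,float).reshape(-1,1,2),K,d).reshape(-1,2)
    v=np.c_[n,np.ones(len(n))]@T[:3,:3].T;o=T[:3,3]
    return o+v*((np.broadcast_to(z,len(v))-o[2])/v[:,2])[:,None]
def proj(cam,P):
    m=camera_model(cam);W=np.linalg.inv(np.array(m["pose"]))
    return cv2.projectPoints(np.array(P,float).reshape(-1,1,3),cv2.Rodrigues(W[:3,:3])[0],W[:3,3],np.array(m["K"]),np.array(m["dist_coeffs"]))[0].reshape(-1,2)
E
python3 - <<'E'
from h import *
for c in("top","scene"):
    cv2.imwrite(f"pics/{c}0.png",camera(c)); m=camera_model(c);print(c,np.round(np.array(m["pose"]),3).tolist(),np.array(m["K"])[0,0])
print(bot.get_obs(),bot.hold_point_z)
E
```

```text
top [[0.014, -0.988, 0.154, 0.299], [-1.0, -0.012, 0.008, 0.001], [-0.006, -0.154, -0.988, 1.487], [0.0, 0.0, 0.0, 1.0]] 489.2047723533805
scene [[0.483, 0.694, -0.534, 1.131], [0.875, -0.37, 0.311, -0.365], [0.018, -0.618, -0.786, 0.998], [0.0, 0.0, 0.0, 1.0]] 422.86095276001015
{'time': 0.1, 'q': array([7.39696470e+01, 5.00897488e+00, 1.00385957e+01, 9.51008204e+01,
       2.69054853e-04, 9.00007681e+01]), 'qd': array([ 0.03122113, -0.08255774, -0.02683432,  0.06416897, -0.01461015,
       -0.03279797]), 'joint_efforts': array([-2.51360638e-03, -5.21562767e+01,  4.65654230e+01,  1.61392236e-02,
       -9.10639551e-05,  8.21205845e-06]), 'ee_pos': array([0.15181958, 0.52840598, 0.23064056]), 'tcp_rot': array([-1.79928800e+02, -2.68100121e-04,  1.63968879e+02]), 'wrist_force': array([-0.01719089, -0.91645715,  0.55916025]), 'torque': array([-0.0061182 ,  0.04788378, -0.02707569]), 'grasp_force': 0.0, 'opening': 0.08528238250225684} 0.0187
```

View pics/top0.png

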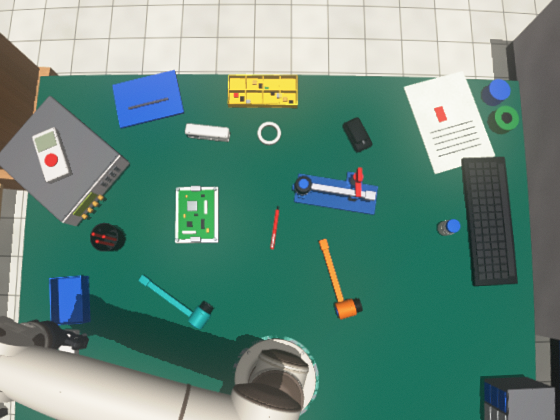

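View pics/scene0.png

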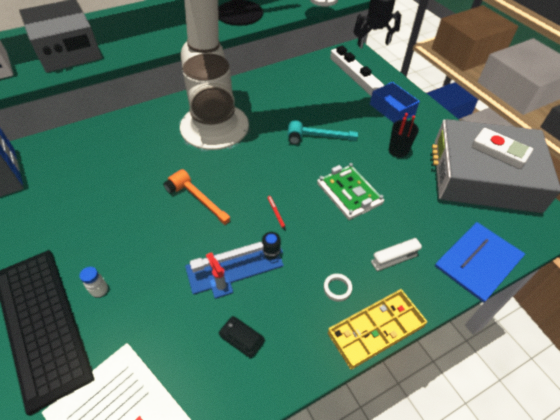

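The top view shows three camera-like things: orange at (335,280), turquoise at (180,300), and a black head with an aluminium arm in the blue cradle at (303,184)–(375,195). The last one fits, because it is the only one in a cradle and has the red knob at (358,180). The silver chip is at about (193,206) on the board. I'll confirm both in an enlarged crop.

```bash
python3 - <<'E'
from h import *
t=cv2.imread("pics/top0.png");s=cv2.imread("pics/scene0.png")
a=cv2.resize(t[160:220,285:385],None,fx=8,fy=8,interpolation=cv2.INTER_CUBIC)
cv2.imwrite("pics/c1.png",a)
b=cv2.resize(t[180:250,165:230],None,fx=6,fy=6,interpolation=cv2.INTER_CUBIC)
c=cv2.resize(s[225:300,180:290],(616,420),interpolation=cv2.INTER_CUBIC)
cv2.imwrite("pics/c2.png",cv2.resize(np.hstack([b,cv2.resize(s[225:300,180:290],(410,280)) if 0 else np.zeros((420,10,3),np.uint8), cv2.resize(s[225:300,180:290],(400,420))[:,:400]]),None,fx=1,fy=1))
E
```

```text
(no output)
```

View pics/c1.png

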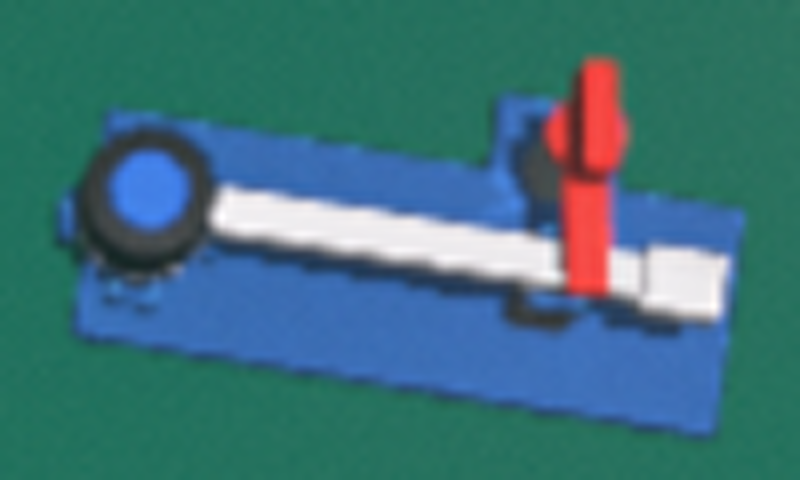

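View pics/c2.png

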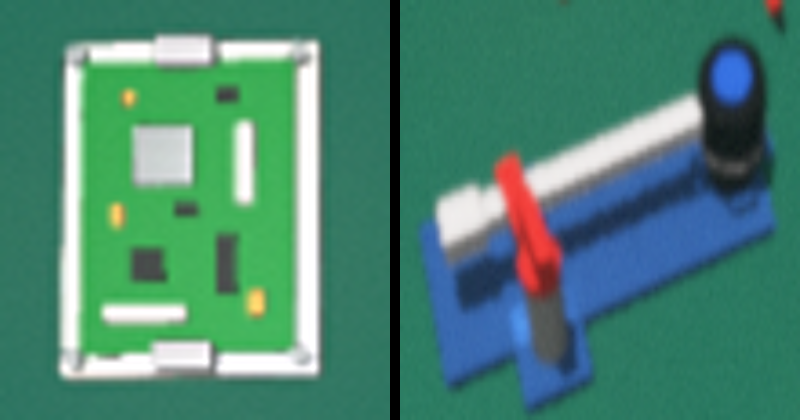

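The crops confirm the stored camera: head (148,190), knob bar (601,118), and tongue tip (587,293) across the arm. The chip is at (163,155) in the second crop.

```bash
python3 - <<'E'
from h import *
f=lambda p,s,o:(np.array(p,float)+.5)/s-.5+np.array(o)
C=lambda p:f(p,8,(285,160))
z=[.01]*4+[.082,.114,.114,.114,.082,.071,.071]
P=ray("top",C([(108,110),(742,210),(715,435),(77,338),(148,190),(601,60),(601,177),(601,118),(587,293),(212,210),(685,284)]),z)
names="c1 c2 c3 c4 head barA barB knob tongue arm0 blockc".split()
for n,p in zip(names,P):print(n,np.round(p,4))
o=P[:4].mean(0)
# rigid fit: cradle (-125,45)?(image up=+x)
loc=np.array([(-.125,.045),(.125,.045),(.125,-.045),(-.125,-.045)])
for sgn in (1,):
    A=loc;B=P[:4,:2]-o[:2];H=A.T@B;U,S,V=np.linalg.svd(H);R=(U@V).T
    print(np.linalg.det(R),np.degrees(np.arctan2(R[1,0],R[0,0])),o,np.round((A@R.T-B)*1000,1).tolist())
for n,l in dict(camorig=(-.1,0),bal=(-.043,0),knob=(.055,.048)).items():print(n,o[:2]+R@l)
a=P[7,:2]-P[4,:2]
print("bar ang",np.degrees(np.arctan2(*(P[6]-P[5])[[1,0]])),"arm ang",np.degrees(np.arctan2(*(P[10]-P[9])[[1,0]])), "head-block",np.degrees(np.arctan2(*(P[10]-P[4])[[1,0]])))
print("tongue",np.degrees(np.arctan2(*(P[8]-P[7])[[1,0]])))
q=f([(163,155)],6,(165,180));ch=ray("top",q,.031);print("chip",ch)
print("chip scene",proj("scene",ch),"head scene",proj("scene",P[4]),"knob",proj("scene",P[7]))
print("knobscene meas",ray("scene",[(183+ (540/400*0),0)],.1)[0] if 0 else "")
D=ray("top",f([(60,375),(320,375),(318,42),(68,42)],6,(165,180)),.02);print(np.round(D,3))
for n,p in dict(pen=[(277,208),(272,248)]).items():print(n,ray("top",p,.005))
E
```

```text
c1 [ 0.6161 -0.0652  0.01  ]
c2 [ 0.5801 -0.3101  0.01  ]
c3 [ 0.4926 -0.2979  0.01  ]
c4 [ 0.527  -0.0538  0.01  ]
head [ 0.5709 -0.0768  0.082 ]
barA [ 0.6146 -0.2382  0.114 ]
barB [ 0.5717 -0.2375  0.114 ]
knob [ 0.5933 -0.2378  0.114 ]
tongue [ 0.5349 -0.2372  0.082 ]
arm0 [ 0.5659 -0.101   0.071 ]
blockc [ 0.5405 -0.2755  0.071 ]
0.9999999999999998 -98.1149590142374 [ 0.55394247 -0.18176652  0.01      ] [[0.1, 0.9], [0.7, -1.8], [-0.8, -1.2], [0.0, 2.2]]
camorig [ 0.56805844 -0.08276784]
bal [ 0.56001234 -0.13919709]
knob [ 0.59369805 -0.24299146]
bar ang 179.07005923182953 arm ang -98.26715850544532 head-block -98.70262645500915
tongue 179.43789917744357
chip [[0.50882174 0.25594049 0.031     ]]
chip scene [[357.44902549 189.87478983]] head scene [[269.98637397 237.88454716]] knob [[215.19000172 263.10527921]]
knobscene meas 
[[0.398 0.306 0.02 ]
 [0.4   0.175 0.02 ]
 [0.57  0.181 0.02 ]
 [0.568 0.309 0.02 ]]
pen [[ 0.50795243 -0.00159741  0.005     ]
 [ 0.38562704  0.01202237  0.005     ]]
```

```bash
cat >> h.py <<'E'
from scipy.spatial.transform import Rotation as Ro
def shift(x,y,z,yaw):
    o=bot.get_obs();R=Ro.from_euler("xyz",o["tcp_rot"],degrees=True)
    s=R.inv().apply(np.array([x,y,z])-o["ee_pos"])*1000
    t=-((yaw-o["tcp_rot"][2]+180)%360-180)
    print("shift",np.round(s,1),"turn",round(t,2),"t",o["time"],"pos",np.round(o["ee_pos"],4),"rot",np.round(o["tcp_rot"],2),"F",np.round(o["wrist_force"],1),"M",np.round(o["torque"],2),"open",round(o["opening"],4),"q",np.round(o["q"],1))
E
python3 -c "
from h import *
shift(.593,-.239,.20,179.2)"
```

```text
shift [-636.  -615.7   31.4] turn -15.23 t 0.1 pos [0.1518 0.5284 0.2306] rot [-179.93   -0.    163.97] F [-0.  -0.9  0.6] M [-0.01  0.05 -0.03] open 0.0853 q [74.   5.  10.  95.1  0.  90. ]
```

Request:
send_rows(targets="-32 -31 0 -1 0;-74 -72 2 -2 0;-116 -112 5 -3 0;-158 -153 8 -4 0;-200 -194 10 -5 0;-242 -235 12 -6 0;-284 -275 14 -7 0;-326 -316 16 -8 0;-368 -357 18 -9 0;-410 -397 20 -10 0;-452 -438 22 -11 0;-494 -478 24 -12 0;-536 -519 26 -13 0;-578 -560 28 -14 0;-614 -594 30 -15 0;-636 -616 31 -15.2 0;-636 -616 31 -15.2 0;-636 -616 31 -15.2 0;-636 -616 31 -15.2 0;-636 -616 31 -15.2 0", newtons=25)

```text
time: 2.6
ee_pos: [0.5929, -0.2383, 0.2009]
tcp_rot: [-180.0, 0.0, 179.2]
wrist_force: [-0.2, -0.3, 1.0]
opening: 0.0852
grasp_force: 0.0
```

```bash
python3 -c "
from h import *
shift(.593,-.239,.087,179.2)"
```

```text
shift [ -0.   -0.7 113.9] turn 0.02 t 2.6 pos [ 0.5929 -0.2383  0.2009] rot [-1.7999e+02  4.0000e-02  1.7922e+02] F [-0.2 -0.3  1. ] M [ 0.01 -0.02 -0.02] open 0.0852 q [-21.9  17.1  20.6  93.6   0.  -21.1]
```

Request:
send_rows(targets="0 0 20 0 0;0 0 50 0 40;0 0 80 0 100;0 0 100 0 130;0 0 110 0 150;0 0 114 0 160;0 0 114 0 180;0 0 114 0 190;0 0 114 0 190;0 0 114 0 190;0 0 114 0 190")

```text
time: 3.98
ee_pos: [0.5931, -0.2391, 0.0864]
tcp_rot: [-180.0, 0.0, 179.2]
wrist_force: [0.4, -0.2, 0.6]
opening: 0.0217
grasp_force: 0.0
```

```bash
python3 -c "
from h import *
shift(.593,-.239,.087,179.2)
a=camera('top')[140:240,300:420];b=camera('scene')[215:315,150:270]
cv2.imwrite('pics/d1.png',cv2.resize(np.vstack([np.hstack([a,b])]),(800,333),interpolation=cv2.INTER_CUBIC))"
```

```text
shift [ 0.1  0.1 -0.6] turn -0.03 t 3.975 pos [ 0.5931 -0.2391  0.0864] rot [-1.8000e+02  1.0000e-02  1.7917e+02] F [ 0.4 -0.2  0.6] M [0.   0.06 0.01] open 0.0217 q [-22.   16.8   7.7  80.9  -0.  -21.1]
```

View pics/d1.png

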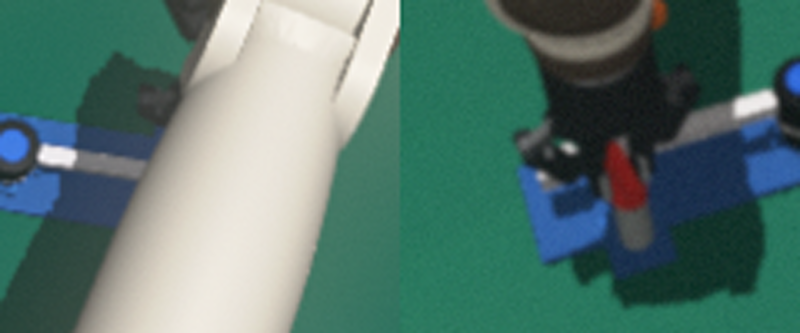

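In the scene half of the picture, the fingers stand on both sides of the red knob (620,175) with no contact yet. I'll close now.

Request:
send_rows(targets="0 0 0 0 205;0 0 0 0 215;0 0 0 0 225;0 0 0 0 240;0 0 0 0 240", newtons=30)

```text
time: 4.7
ee_pos: [0.5931, -0.2374, 0.0864]
tcp_rot: [179.8, -0.0, 179.2]
wrist_force: [-0.6, 8.8, 3.0]
opening: 0.0118
grasp_force: 30.6
```

```bash
python3 -c "
from h import *
shift(.593,-.239,.087,179.2)"
```

```text
shift [ 0.  -1.6 -0.6] turn 0.04 t 4.7 pos [ 0.5931 -0.2374  0.0864] rot [179.84  -0.   179.24] F [-0.6  8.8  3. ] M [1.72 0.12 0.07] open 0.0118 q [-21.9  16.8   7.7  81.    0.2 -21.1]
```

Request:
send_rows(targets="0 2 0 0 240;0 2 0 -4 240;0 2 0 -10 240;0 2 0 -16 240;0 2 0 -22 240;0 2 0 -28 240;0 2 0 -34 240;0 2 0 -40 240;0 2 0 -46 240;0 2 0 -52 240;0 2 0 -58 240;0 2 0 -64 240;0 2 0 -70 240;0 2 0 -75 240;0 2 0 -75 240;0 2 0 -75 240")

```text
time: 6.7
ee_pos: [0.5956, -0.2405, 0.0865]
tcp_rot: [-179.6, -0.3, -105.9]
wrist_force: [14.5, -16.2, -8.3]
opening: 0.0116
grasp_force: 29.7
```

```bash
python3 -c "
from h import *
shift(.593,-.239,.087,179.2)"
```

```text
shift [-0.7  2.9 -0.5] turn 74.86 t 6.7 pos [ 0.5956 -0.2405  0.0865] rot [-179.61   -0.26 -105.94] F [ 14.5 -16.2  -8.3] M [-3.2  -2.78  0.02] open 0.0116 q [-21.9  16.8   7.7  80.5  -0.2 -96. ]
```

Request:
send_rows(targets="0 0 0 0 190;0 0 0 0 150;0 0 0 0 120;0 0 -10 0 100;0 0 -40 0 60;0 0 -80 0 30;0 0 -110 0 0;0 0 -114 0 0")

```text
time: 7.7
ee_pos: [0.5939, -0.2373, 0.2036]
tcp_rot: [-179.7, -0.0, -105.8]
wrist_force: [0.1, -0.4, -0.8]
opening: 0.0854
grasp_force: 0.0
```

```bash
python3 -c "
from h import *
shift(.45,.1,.22,-98.3)"
```

```text
shift [-285.3  230.3  -17.6] turn -7.53 t 7.7 pos [ 0.5939 -0.2373  0.2036] rot [-1.7974e+02 -3.0000e-02 -1.0583e+02] F [ 0.1 -0.4 -0.8] M [0.05 0.03 0.03] open 0.0854 q [-21.8  16.9  20.8  93.6   0.  -96. ]
```

Request:
send_rows(targets="-25 20 -2 -1 0;-65 52 -5 -2 0;-108 87 -8 -3 0;-150 122 -10 -4 0;-193 157 -12 -5 0;-235 192 -14 -6 0;-270 218 -16 -7 0;-285 230 -18 -7.5 0;-285 230 -18 -7.5 0;-285 230 -18 -7.5 0")

```text
time: 8.95
ee_pos: [0.4496, 0.0994, 0.2178]
tcp_rot: [180.0, -0.0, -98.3]
wrist_force: [0.6, 0.2, -0.2]
opening: 0.0855
grasp_force: 0.0
```

```bash
python3 -c "
from h import *
shift(.56,-.136,.15,-98.3)
a=camera('top')[160:220,285:385]
cv2.imwrite('pics/e1.png',cv2.resize(a,None,fx=8,fy=8,interpolation=cv2.INTER_CUBIC))"
```

```text
shift [ 216.9 -143.4   67.8] turn -0.04 t 8.95 pos [0.4496 0.0994 0.2178] rot [ 1.7997e+02 -2.0000e-02 -9.8340e+01] F [ 0.6  0.2 -0.2] M [-0.07 -0.01 -0.  ] open 0.0855 q [ 12.5  -7.5  -3.6  93.9  -0.  -69.2]
```

View pics/e1.png

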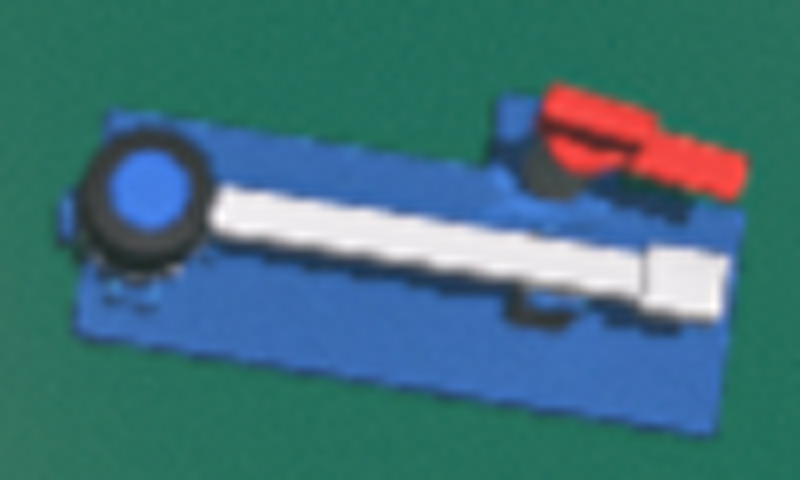

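The tongue now lies towards the tail, tip (747,175), well clear of the arm. The camera hasn't moved: head (148,190), arm centreline (230,212) to (620,271), block end about (726,288).

```bash
python3 -c "
from h import *
p=(np.array([(148,190),(230,212),(620,271),(726,288)])+.5)/8-.5+[285,160]
P=ray('top',p,[.082,.071,.071,.071]);print(P)
d=P[2]-P[1];d/=np.linalg.norm(d);print(np.degrees(np.arctan2(d[1],d[0])))
u=np.array([np.cos(np.radians(-98.3)),np.sin(np.radians(-98.3))])
print('bal from head',P[0,:2]+.057*u,'from end',P[3,:2]-.158*u, 'len',np.linalg.norm(P[3]-P[0]))
n=np.array([-u[1],u[0]]);print('lateral',P[:,:2]@n)
shift(.5615,-.1335,.12,-98.3)"
```

```text
[[ 0.57093888 -0.07677232  0.082     ]
 [ 0.56521658 -0.10760421  0.071     ]
 [ 0.54506151 -0.2514437   0.071     ]
 [ 0.53923131 -0.29066647  0.071     ]]
-97.97646445139861
bal from head [ 0.56271057 -0.13317529] from end [ 0.56203959 -0.1343214 ] len 0.2165111499054059
lateral [0.5760413  0.57482972 0.57564988 0.57554279]
shift [ 213.9 -144.6   97.9] turn -0.08 t 9.0 pos [0.4497 0.0992 0.2178] rot [ 1.7997e+02 -2.0000e-02 -9.8380e+01] F [ 0.4 -0.1 -0.3] M [-0.    0.   -0.05] open 0.0853 q [ 12.5  -7.5  -3.6  93.9  -0.  -69.2]
```

Request:
send_rows(targets="20 -14 7 0 0;55 -38 20 0 0;92 -63 34 0 0;130 -89 48 0 0;165 -113 61 0 0;195 -133 72 0 0;209 -143 77 0 0;213.5 -145.8 78 0 0;213.5 -145.8 78 0 0;213.5 -145.8 80 0 0;213.5 -145.8 100 0 0;213.5 -145.8 125 0 0;213.5 -145.8 150 0 60;213.5 -145.8 166 0 120;213.5 -145.8 173.5 0 150;213.5 -145.8 173.5 0 165;213.5 -145.8 173.5 0 175;213.5 -145.8 173.5 0 175;213.5 -145.8 173.5 0 175;213.5 -145.8 173.5 0 175")

```text
time: 11.5
ee_pos: [0.5629, -0.1326, 0.0449]
tcp_rot: [-180.0, 0.0, -98.3]
wrist_force: [0.3, 0.7, -0.1]
opening: 0.0268
grasp_force: 0.0
```

```bash
python3 -c "
from h import *
shift(.5628,-.1333,.0443,-98.2)
b=camera('scene')[200:300,180:300]
cv2.imwrite('pics/f1.png',cv2.resize(b,(720,600),interpolation=cv2.INTER_CUBIC))"
```

```text
shift [0.8 0.  0.6] turn -0.14 t 11.5 pos [ 0.5629 -0.1326  0.0449] rot [-179.99    0.    -98.34] F [ 0.3  0.7 -0.1] M [-0.04 -0.01  0.  ] open 0.0268 q [-13.3   9.3  -5.8  74.9   0.  -94.9]
```

View pics/f1.png

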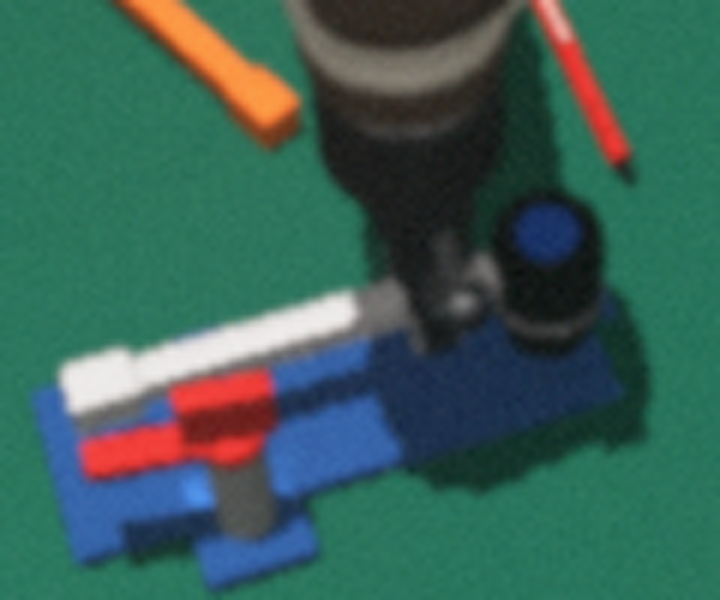

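The fingers straddle the arm next to the head at (440,300), and the tongue is clear. Now I'll close on the arm.

Request:
send_rows(targets="0.5 0 0.5 0 190;0.5 0 0.5 0 205;0.5 0 0.5 0 220;0.5 0 0.5 0 235;0.5 0 0.5 0 235;0.5 0 0.5 0 235", newtons=60)

```text
time: 12.3
ee_pos: [0.5629, -0.1331, 0.0444]
tcp_rot: [-180.0, -0.0, -98.3]
wrist_force: [3.0, -1.0, 0.1]
opening: 0.015
grasp_force: 58.4
```

```bash
python3 -c "
from h import *
shift(.5628,-.1333,.0443,-98.2)"
```

```text
shift [0.2 0.1 0.1] turn -0.13 t 12.3 pos [ 0.5629 -0.1331  0.0444] rot [-1.7998e+02 -1.0000e-02 -9.8330e+01] F [ 3.  -1.   0.1] M [-0.28 -0.44 -0.01] open 0.015 q [-13.3   9.3  -5.8  74.8  -0.  -95. ]
```

Well centred (small side force). Lift straight up, gently at first.

Request:
send_rows(targets="0 0 -1 0 235;0 0 -4 0 235;0 0 -10 0 235;0 0 -18 0 235;0 0 -28 0 235;0 0 -40 0 235;0 0 -55 0 235;0 0 -72 0 235;0 0 -88 0 235;0 0 -98 0 235;0 0 -100 0 235;0 0 -100 0 235;0 0 -100 0 235")

```text
time: 13.92
ee_pos: [0.5625, -0.1329, 0.1436]
tcp_rot: [179.9, 0.0, -98.3]
wrist_force: [0.2, 0.7, -3.6]
opening: 0.0148
grasp_force: 58.6
```

```bash
python3 -c "
from h import *
shift(.501,.2,.1447,-98.3)
a=camera('top')[140:240,265:385];b=camera('scene')[190:290,180:300]
cv2.imwrite('pics/g1.png',cv2.resize(np.hstack([a,b]),(800,333),interpolation=cv2.INTER_CUBIC))"
```

```text
shift [-320.5  109.1   -1. ] turn -0.03 t 13.925 pos [ 0.5625 -0.1329  0.1436] rot [ 1.7994e+02  1.0000e-02 -9.8330e+01] F [ 0.2  0.7 -3.6] M [-0.02  0.01  0.07] open 0.0148 q [-13.3   8.    3.7  85.7  -0.  -95. ]
```

View pics/g1.png

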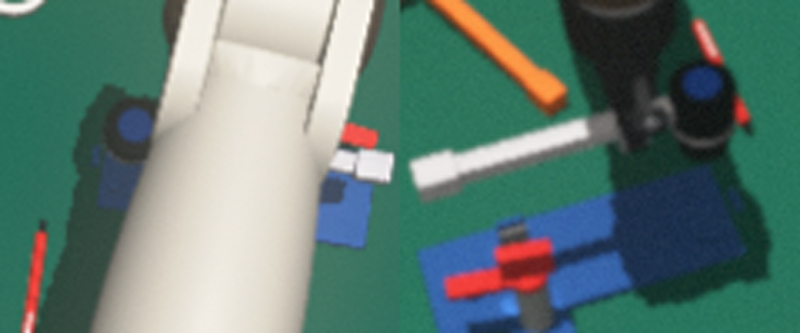

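Lifted level, with a 3.6 N load and no moment. Now I'll carry it to the chip.

Request:
send_rows(targets="-6 2 0 0 235;-18 6 -1 0 235;-36 12 -1 0 235;-60 20 -2 0 235;-86 29 -2 0 235;-112 38 -2 0 235;-138 47 -2 0 235;-164 56 -2 0 235;-190 65 -2 0 235;-216 74 -2 0 235;-242 82 -2 0 235;-266 91 -2 0 235;-286 97 -2 0 235;-302 103 -2 0 235;-313 107 -2 0 235;-319 109 -2 0 235;-320.5 109.1 -2 0 235;-320.5 109.1 -2 0 235;-320.5 109.1 -2 0 235;-320.5 109.1 -2 0 235")

```text
time: 16.52
ee_pos: [0.5014, 0.1996, 0.1463]
tcp_rot: [-180.0, -0.0, -98.4]
wrist_force: [0.4, 0.6, -3.7]
opening: 0.0154
grasp_force: 58.6
```

```bash
python3 -c "
from h import *
shift(.501,.2,.1454,-98.3)
a=camera('top')[160:260,160:280];b=camera('scene')[110:210,270:390]
print(proj('top',[(.5088,.2559,.183)]),proj('scene',[(.5088,.2559,.183),(.5088,.2559,.111)]))
cv2.imwrite('pics/h1.png',cv2.resize(np.hstack([a,b]),(800,333),interpolation=cv2.INTER_CUBIC))"
```

```text
shift [-0.4  0.5  0.9] turn -0.06 t 16.525 pos [0.5014 0.1996 0.1463] rot [-180.     -0.    -98.36] F [ 0.4  0.6 -3.7] M [-0.02  0.03  0.03] open 0.0154 q [ 21.7   2.7  -1.7  85.6  -0.  -59.9]
[[182.34573116 197.32746233]] [[366.07745612 153.61826359]
 [361.76827    171.68165189]]
```

View pics/h1.png

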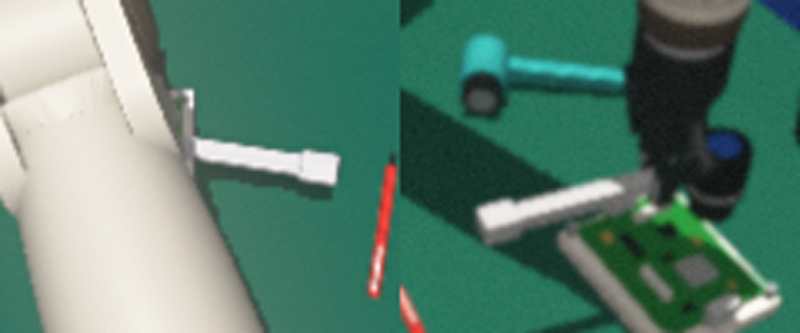

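The head top is at (727,146) in the scene half. The chip at (697,268) shows the same ~1 px offset from its projection as the head does, so they agree. I'll check that it is level from the tail block, at (497,216) in scene and (320,168) in top.

```bash
python3 -c "
from h import *
u=np.array([np.cos(np.radians(-98.3)),np.sin(np.radians(-98.3))])
t=np.r_[np.array([.5093,.2555])+.203*u,.173]
print(proj('scene',t),'meas 298.8 174.3; per cm z',proj('scene',t+[0,0,.01])-proj('scene',t)); print(proj('top',t),'meas 255.7 210.1')
print('chip-scene',ray('scene',[(358.7,190.05)],.031),'head-scene',ray('scene',[(367.8,153.3)],.183))
shift(.501,.2,.1454,-98.3);print(np.abs(bot.get_obs()['qd']).max())"
```

```text
[[297.484324   174.44879132]] meas 298.8 174.3; per cm z [[ 0.16903169 -2.59183388]]
[[256.34970401 209.31369639]] meas 255.7 210.1
chip-scene [[0.5111938  0.25889794 0.031     ]] head-scene [[0.51000927 0.26084769 0.183     ]]
shift [-0.2  0.4  0.9] turn -0.05 t 16.625 pos [0.5014 0.1997 0.1463] rot [-180.      0.    -98.35] F [ 0.8  0.1 -4.1] M [-0.    0.03  0.04] open 0.0148 q [ 21.7   2.7  -1.7  85.6   0.  -59.9]
0.1576063283768126
```

Request:
send_rows(targets="0 0 1 0 235;0 0 1 0 235;0 0 1 0 235;0 0 1 0 235;0 0 1 0 235;0 0 1 0 235;0 0 1 0 235;0 0 1 0 235")

```text
time: 17.62
ee_pos: [0.5013, 0.1999, 0.1453]
tcp_rot: [-180.0, 0.0, -98.3]
wrist_force: [1.4, 1.0, -3.3]
opening: 0.0155
grasp_force: 58.6
```

The camera is level, steady, and within about 2 mm of the chip's axis, so I'm handing in.

```bash
python3 -c "
from h import *
print(ticket.job_done())"
```

```text
the job is handed in; nothing more can be done
None
```

The job is handed in: I turned the clamp knob to about 82° (tongue clear of the arm), then picked the camera up at its balance point. The arm is holding it level and still, with the lens about 8 cm over the silver chip and within about 2 mm of its centre by my measurements. It took about 18 s of the 54 s allowed.

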